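Stow the conduit-fittings caddy under the bench shelf

TASK

Put the loose conduit coupling that stands on the bench into the plywood caddy with the other fittings. Then lift the caddy by its handle, carry it level and set it down on the rubber mat under the low shelf, in the middle of the mat and lengthways in line with it, with all four fittings still in it. Leave the other things on the bench where they are.

Things in the scene. Friction and masses are not known exactly. Their poses are not given: they have to be found in the camera images.
- caddy_grip (a point): centre of the caddy's handle bar, 95 mm above the caddy's underside. The bar: wood, along x, 110 mm long, 14 mm wide (y), 24 mm high, top 107 mm above the underside, on two posts at x +-45 mm, over the caddy's middle wall; the balance point is below the bar's middle. x runs along bar and caddy, away from the robot within about 20 degrees at the start; y across, z up
- caddy: loose open plywood box, about 450 g, 200 mm long (x) x 130 mm wide (y); origin: underside centre. Walls 50 mm high, 4 mm thick, floor 4 mm, split by two 4 mm walls of the same height into four equal cells (centres x +-49, y +-33 mm). The +x, +y cell is empty at the start, each other cell holds one fitting
- coupling_mid (a point): centre (half-way up) of the loose white plastic conduit coupling: a plain tube standing upright on the bench in front of the shelf, 80 mm tall, 32 mm in diameter, 60 g; z is its axis. Standing in the caddy its top is 84 mm above the caddy's underside
- piece_a_mid (a point): white plastic conduit coupling (tube) lying in the caddy, 70 mm long, 32 mm in diameter, 50 g; the point is its centre; x along its length
- piece_b_mid (a point): white plastic conduit coupling (tube) lying in the caddy, 70 mm long, 32 mm in diameter, 50 g; the point is its centre; x along its length (same kind as the other lying one)
- piece_c_mid (a point): small grey rectangular conduit box lying in the caddy, 62 x 42 x 30 mm, 60 g; the point is its centre
- mat_top (a point): centre of the top of the black rubber mat on the bench under the shelf, fixed, 220 mm (x) x 150 mm (y), 4 mm thick; its ends stick out 65 mm in front of and behind the shelf board. x is its length, pointing away from the robot (within about 6 degrees), z up
- shelf: low fixed shelf, open in front and behind: board 90 mm deep (x) x 500 mm wide (y), underside 300, top 318 mm above the bench, flat packs (22 mm) on it, legs 30 x 22 mm at y +-239 mm. Origin on the bench under the board's centre; x away from the robot. Mat under one half (y +-110 mm), carton under the other; a tool pointing straight down does not fit over the mat's middle
- carton: closed cardboard carton 120 x 120 x 75 mm under the other half of the shelf; origin under its centre; leave alone
- screwdriver: screwdriver 170 mm long lying on the bench in front of the carton, roughly along the shelf; origin under its middle; leave alone
- tape: roll of black tape lying flat, 90 mm across, 30 mm high; origin under its centre; leave alone
- can: aluminium can standing on the bench at the left, 60 mm across, 170 mm tall; origin under its centre; leave alone
- junction: plastic junction box 100 x 100 x 56 mm on the bench at the right; origin under its centre; leave alone
- spool: black cable spool standing at the left, near the robot, 110 mm across, 80 mm tall; origin under its centre; leave alone
There are look-alikes about, which are no part of the job. Leave any green look-alike of the caddy alone.

How it is judged:
By the outcome, as a careful person would: the job done as asked, in the order asked, and still so for the second after the job is handed in, with the robot touching nothing.
It also fails if it takes over 72 s, if anything falls off the work surface, if the arm or the gripper's body presses on something with over 40 N, if the wrist force passes 120 N, or if a joint passes its speed limit or range.

ROBOT

A 6-joint arm with a two-finger parallel gripper is mounted at the origin on the work surface. World frame = base frame: x ahead of the robot, y to its left, z up, the work surface at z = 0. Lengths are in m, angles in rad, forces in N, time in s.
With the tool pointing down it reaches from about 0.35 to 0.95 m from the base axis. Payload 17.4 kg.
Tool frame: the origin (TCP) lies midway between the tips of the shut fingers; the grasp point (between the pads) lies 19 mm behind it; z points along the fingers, y is the line along which they close (so a half turn about z gives the same grasp; the last joint's range is limited). The gripper opens to 93 mm and grips with 3 to 60 N. Pads are 15 mm wide; open, the fingers measure 128 mm over their backs; the gripper's body (75 mm by 188 mm) begins 65 mm behind the grasp point.
Start: joints at [1.123, 0.116, 1.442, -0, 1.584, -0.038], TCP at [0.269, 0.619, 0.219] pointing down, gripper open.
Joint ranges: [-2.83, 2.83], [-0.83, 2.19], [0.07, 2.5], [-1.14, 4.28], [0.01, 3], [-2.97, 2.97]. Speed limits (rad/s): [1.89, 1.89, 2.22, 3.14, 3.14, 3.14].

INTERFACE

Orientations are given as a unit quaternion [x, y, z, w].
In Python, from plant import r gives the robot as it stands.
- The arm moves only by the tool step_arm, never from a script. Its arguments are lists of equal length, an entry for each row: "travel": the shift along the world's x, y, z in units of 60 mm (1.0 is 60 mm), a list of three; "twist": the turn about the world's z in units of 6 degrees (1.0 is 6 degrees). A call has 1 to 10 rows; each row shifts and turns the commanded pose from where the row before left it; what a row does not reach is not made up. A row lasts 1/8 s, in which the tool goes at most 62.5 mm and 10.7 degrees, less where a joint would pass 70% of its speed; a pose out of reach is approached as far as the arm can. A call is refused whole if a number of a shift passes 1 or a number of a turn 1, either way. A call with a gripper value outside its range is refused whole. "grip" is the finger opening in mm, from 0 to 93, set as the call begins (left out, the last holds). The fingers move at their own pace and stop on an object; the grip force is fixed at half the most. Time passes only in rows, so rows that do not move let the fingers close. It gives the time, the measured TCP pose, the force, the opening and the grip force at its end, in the units of the state.
- r.get_obs(): the state, without advancing time (a new reading comes with each control period).
- r.snapshot(name): name is "scene" or "top" or "wrist"; returns a dict with "frame" (420x560x3 uint8, blue, green, red), "mtx" (3x3 intrinsics, pixels), "distortion" ([k1, k2, p1, p2, k3] as OpenCV has them; the pictures are not rectified), "R" (3x3) and "t" (3): a world point X has camera coordinates R X + t; the wrist camera has in their place "tool_from_camera" (4x4, takes a point from camera to tool coordinates, whose origin is the TCP and whose axes are the flange's). Camera axes: x right, y down, z forward; pixel columns grow to the right and rows downward; lengths in m; the calibration is good to about 2 mm. A picture is of the moment at which its call begins: read the wrist's pose just before it. There is no depth.
- r.close_job(): hands the job in; it is judged then, once.
The state is a dict: "time_s": time; "joint_positions": joint angles; "qvel": joint speeds; "joint_efforts": joint torques, N m; "position": TCP position; "ee_rot": TCP orientation; "wrist_force": force on the tool from outside, world axes, zero at the start; "moment": the same for the moment, N m; "gripper_width": opening from 0.0 (shut) to 1.0 (fully open); "gripper_force": force on a finger pad.
Only numpy, scipy, OpenCV 4.12 (cv2) and the standard library are available. Lean on these libraries where they do the work, as an engineer would, in place of code of your own. Each camera call takes 0.05 s, during which the arm holds its last target. There are 200 camera calls.

## Working session

There is one attempt and no reset: what is moved stays moved. The work goes in short steps, Python scripts to look and compute and a tool call to move; the robot and the scene stay as the last step left them, time stands still between calls to the robot, and variables do not carry over. Pictures are saved under pics/ and viewed, at most 10 in all, crops included, and the job is handed in when it is done.

Besides the shell and the picture viewer there is one more tool, called as name([rows], argument=value, ...), one row to a line, values as JSON. step_arm: Moves the arm, as the interface text tells. Its arguments: {"type":"object","properties":{"travel":{"type":"array","items":{"type":"array","items":{"type":"number"}}},"twist":{"type":"array","items":{"type":"number"}},"grip":{"type":"number"}},"required":["travel","twist"]}

```bash
mkdir -p pics
cat > h.py <<'E'
import numpy as np,cv2,pickle
from plant import r
def snap(n,f):
    o=r.get_obs(); s=r.snapshot(n); cv2.imwrite(f'pics/{f}.png',s['frame']); pickle.dump((o,s),open(f'pics/{f}.pkl','wb')); return o,s
def load(f): return pickle.load(open(f'pics/{f}.pkl','rb'))
def cam(f):
    o,s=load(f)
    if 'R' in s: return s,np.array(s['R']),np.array(s['t'])
    from scipy.spatial.transform import Rotation as Ro
    T=np.eye(4);T[:3,:3]=Ro.from_quat(o['ee_rot']).as_matrix();T[:3,3]=o['position']
    W=np.linalg.inv(T@np.array(s['tool_from_camera'])); return s,W[:3,:3],W[:3,3]
def px2w(f,pts,z):
    s,R,t=cam(f); u=cv2.undistortPoints(np.array(pts,float).reshape(-1,1,2),np.array(s['mtx']),np.array(s['distortion'])).reshape(-1,2)
    c=-R.T@t; out=[]
    for (a,b),zz in zip(u,np.broadcast_to(z,len(u))):
        d=R.T@np.array([a,b,1]); out.append(c+d*(zz-c[2])/d[2])
    return np.array(out)
def w2px(f,P):
    s,R,t=cam(f); return cv2.projectPoints(np.array(P,float).reshape(-1,1,3),cv2.Rodrigues(R)[0],t,np.array(s['mtx']),np.array(s['distortion']))[0].reshape(-1,2)
E
python3 - <<'E'
from h import *
a=snap('scene','s0');b=snap('top','t0')
for n in('s0','t0'):
    s,R,t=cam(n);print((-R.T@t).round(3),R.round(2).tolist())
E
```

```text
[1.304 0.4   1.663] [[-0.47, 0.88, 0.01], [0.74, 0.41, -0.53], [-0.47, -0.24, -0.85]]
[ 0.291 -0.058  1.302] [[0.01, -1.0, -0.01], [-0.99, -0.0, -0.12], [0.12, 0.01, -0.99]]
```

View pics/s0.png

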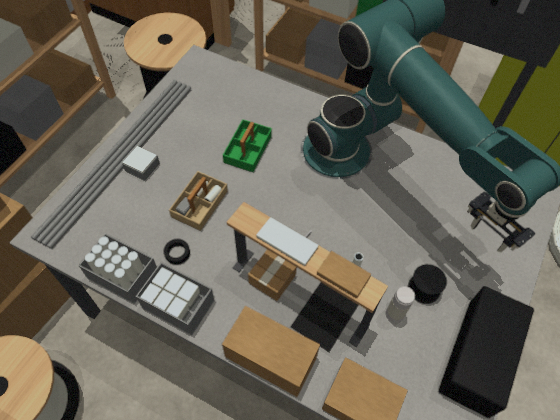

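View pics/t0.png

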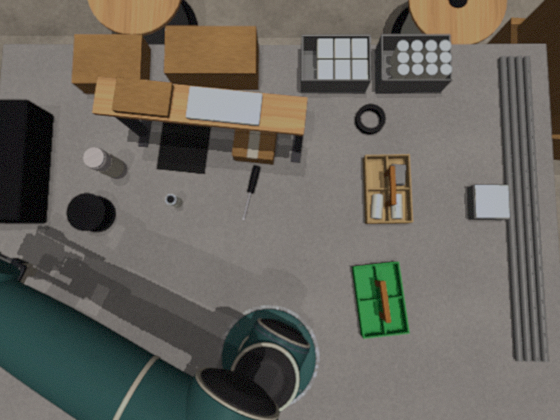

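The plywood caddy is at top px (388,190) and the green look-alike at (380,298). The standing coupling is at (171,200), and the mat shows under the shelf at about (185,150). The white can is at (95,158). I'll enlarge these.

Run:
```python
from h import *
f=load('t0')[1]['frame'];g=load('s0')[1]['frame']
e=lambda im,x,y,w,h,k:cv2.resize(im[y:y+h,x:x+w],None,fx=k,fy=k,interpolation=cv2.INTER_CUBIC)
A=e(f,350,145,76,90,5)   # 380x450
B=e(f,140,110,80,110,4)  # 320x440
o=np.zeros((450,800,3),np.uint8);o[:450,:380]=A;o[:440,400:720]=B
cv2.imwrite('pics/c1.png',o)
C=e(g,160,165,75,70,5);D=e(g,280,240,100,110,4)
o=np.zeros((450,800,3),np.uint8);o[:350,:375]=C;o[:440,390:790]=D
cv2.imwrite('pics/c2.png',o)
```

```text
(no output)
```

View pics/c1.png

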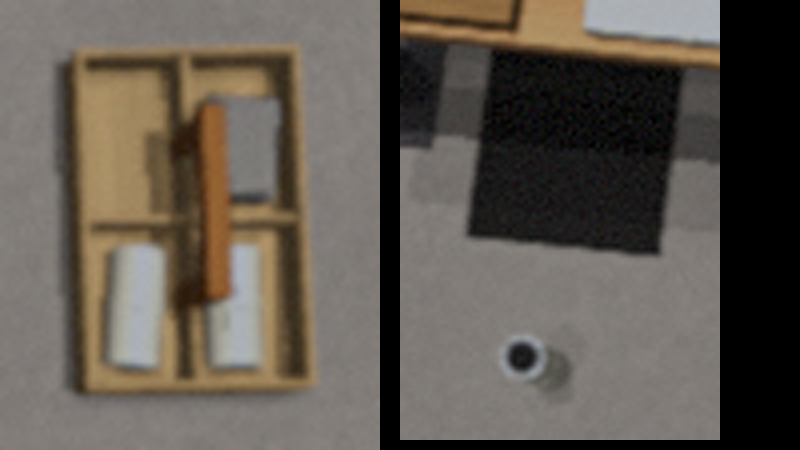

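View pics/c2.png

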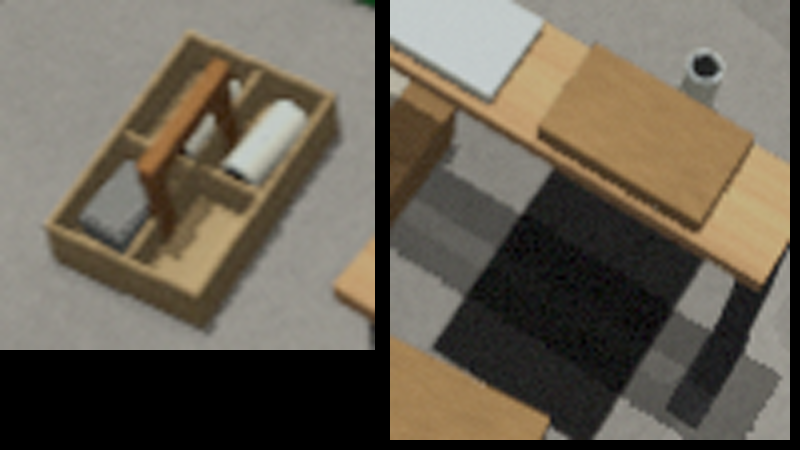

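In c1 the caddy rim corners are at (78,50), (298,48), (312,384) and (84,390), and the handle's ends are at (213,104) and (217,297). The upper-left cell (+x,+y) is empty, as described. The coupling's ring is at (523,357), and the mat's front corners are at (468,236) and (659,253). The green box at (380,298) is not the one meant.

Run:
```python
from h import *
c=lambda P,x,y,k,ox=0:[((a-ox+.5)/k-.5+x,(b+.5)/k-.5+y) for a,b in P]
rim=px2w('t0',c([(78,50),(298,48),(312,384),(84,390)],350,145,5),.05)
print(rim.round(4).tolist(),rim.mean(0).round(4))
L=lambda a,b:round(float(np.linalg.norm(rim[a]-rim[b])),4)
print('sizes',L(0,1),L(1,2),L(2,3),L(3,0))
d=(rim[0]+rim[1]-rim[2]-rim[3]);print('yaw',np.degrees(np.arctan2(d[1],d[0])))
hd=px2w('t0',c([(213,104),(217,297)],350,145,5),.107);print('handle',hd.round(4).tolist(),hd.mean(0))
hs=px2w('s0',c([(146,158),(221,66)],160,165,5),.107);print('handle scene',hs.round(4).tolist(),hs.mean(0))
print('rim scene',px2w('s0',c([(192,35),(335,100),(203,297),(50,228)],160,165,5),.05).round(4).tolist())
print('coup',px2w('t0',c([(523,357)],140,110,4,400),.08),px2w('s0',c([(706,66)],280,240,4,390),.08))
m=px2w('t0',c([(468,236),(659,253)],140,110,4,400),.004);e=m[1]-m[0];print('mat',m,np.linalg.norm(e),'yaw',np.degrees(np.arctan2(e[0],-e[1])) )
n=np.array([-e[1],e[0],0])/np.linalg.norm(e);print('centre',m.mean(0)+n*.11)
print('mat scene back-right',px2w('s0',c([(435,348)],280,240,4,390),.004), 'pred',m[1]+n*.22)
# shelf front edge z=.318 top view
s=px2w('t0',[(94,116),(306,131),(97,81),(307,98)],.318);print('shelf',s.round(3).tolist())
s=px2w('s0',[(382,300),(229,227),(385,283),(242,206)],.318);print('shelf sc',s.round(3).tolist())
print(r.get_obs())
```

```text
[[0.5847, -0.2812, 0.05], [0.5862, -0.4091, 0.05], [0.3897, -0.4118, 0.05], [0.3855, -0.2816, 0.05]] [ 0.4865 -0.3459  0.05  ]
sizes 0.1279 0.1966 0.1303 0.1993
yaw 0.4377762903180024
handle [[0.5409, -0.3453, 0.107], [0.4329, -0.3451, 0.107]] [ 0.48691728 -0.34521238  0.107     ]
handle scene [[0.5278, -0.3491, 0.107], [0.4333, -0.3457, 0.107]] [ 0.48057584 -0.34743041  0.107     ]
rim scene [[0.3873, -0.4082, 0.05], [0.3869, -0.2808, 0.05], [0.5807, -0.2746, 0.05], [0.5844, -0.4039, 0.05]]
coup [[0.44762153 0.2777341  0.08      ]] [[0.44319784 0.28062658 0.08      ]]
mat [[0.54983283 0.34383019 0.004     ]
 [0.53736252 0.19811786 0.004     ]] 0.14624496800177242 yaw -4.891548722855091
centre [0.65319704 0.26159433 0.004     ]
mat scene back-right [[0.74933268 0.1816475  0.004     ]] pred [0.75656126 0.17935847 0.004     ]
shelf [[0.612, 0.398, 0.318], [0.577, -0.097, 0.318], [0.697, 0.396, 0.318], [0.657, -0.1, 0.318]]
shelf sc [[0.667, 0.409, 0.318], [0.669, -0.081, 0.318], [0.615, 0.397, 0.318], [0.585, -0.085, 0.318]]
{'time_s': 0.1, 'joint_positions': array([ 1.12319473e+00,  1.16418246e-01,  1.44218641e+00, -2.06023918e-05,
        1.58400976e+00, -3.78025198e-02]), 'qvel': array([-0.00128628, -0.00125941, -0.00307499, -0.0002984 ,  0.00055114,
       -0.00062095]), 'joint_efforts': array([ 1.52750952e-03, -7.22891808e+01, -6.23869729e+01,  7.81509583e-02,
        2.27516441e-02, -1.01916378e-04]), 'position': array([0.26887257, 0.61893765, 0.21799983]), 'ee_rot': array([ 2.03468902e-01,  9.79081276e-01, -4.98384494e-04, -1.12779907e-04]), 'wrist_force': array([ 0.43002792,  0.51851637, -0.59314122]), 'moment': array([-0.03625399,  0.00942981, -0.08494778]), 'gripper_force': 0.0, 'gripper_width': 1.0034809127061788}
```

The checks hold: the rim measures 0.128 x 0.198 m, the handle sits over the rim centre, and the mat's front edge is 0.146 m. My estimates:

| Item | x, y (m) | Yaw |
|---|---|---|
| Coupling | 0.446, 0.279 | – |
| Caddy | 0.486, -0.345 | about 0.7° |
| Mat centre | 0.652, 0.261 | -4.9° |

The tool always points down, so the caddy has to be set down at the front of the mat and then slid in by its front wall. First I'll fetch the coupling.

step_arm([
  [0.295, -0.567, 0],
  [0.295, -0.567, 0],
  [0.295, -0.567, 0],
  [0.295, -0.567, 0],
  [0.295, -0.567, 0],
  [0.295, -0.567, 0],
  [0.295, -0.567, 0],
  [0.295, -0.567, 0],
  [0.295, -0.567, 0],
  [0.295, -0.567, 0],
], twist=[-1, -1, -1, -1, -1, -1, -1, -1, -1, -1])

```text
time_s: 1.35
position: [0.4463, 0.2777, 0.2184]
ee_rot: [0.667, 0.745, -0.0, -0.0]
wrist_force: [0.1, -1.0, -0.3]
gripper_width: 0.997
gripper_force: 0.0
```

step_arm([
  [0, 0, 0],
  [0, 0, 0],
], twist=[-0.6, -0.5], grip=70)

```text
time_s: 1.6
position: [0.4461, 0.2783, 0.2184]
ee_rot: [0.709, 0.706, -0.0, -0.0]
wrist_force: [0.0, -0.3, 1.1]
gripper_width: 0.832
gripper_force: 0.0
```

Run:
```python
from h import *
o,s=snap('wrist','w1');print(o['position'],o['ee_rot'],o['joint_positions'])
print(np.array(s['tool_from_camera']).round(3).tolist())
p=o['position']
print(w2px('w1',[(.446,.279,.08),(.446,.279,0),(p[0],p[1],.08)]))
```

```text
[0.44609565 0.27832711 0.21838439] [ 7.08647717e-01  7.05562448e-01 -2.03575552e-04 -5.27808903e-05] [ 5.09309366e-01 -2.12137737e-01  1.75855272e+00 -8.50837973e-06
  1.59559820e+00  5.13672390e-01]
[[-0.0, -0.961, -0.276, 0.077], [1.0, -0.001, 0.001, 0.001], [-0.001, -0.276, 0.961, -0.165], [0.0, 0.0, 0.0, 1.0]]
[[278.35398083 197.27151777]
 [278.57699169 182.48575318]
 [278.44808965 197.88774905]]
```

View pics/w1.png

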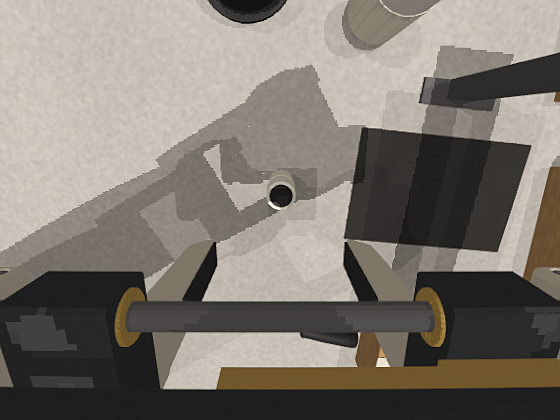

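The wrist view shows the coupling's ring at (281,196), against a predicted (278,197), and the whole mat with corners at (363,127), (531,146), (498,251) and (345,238).

Run:
```python
from h import *
print(px2w('w1',[(281,196)],.08))
m=px2w('w1',[(363,127),(531,146),(498,251),(345,238)],.004);print(m.round(4).tolist(),m.mean(0))
for a,b in((0,1),(3,2)):d=m[b]-m[a];print(np.linalg.norm(d),np.degrees(np.arctan2(d[1],d[0])))
for a,b in((3,0),(2,1)):d=m[b]-m[a];print(np.linalg.norm(d),np.degrees(np.arctan2(d[1],d[0]))-90)
```

```text
[[0.44880502 0.28037134 0.08      ]]
[[0.5513, 0.3494, 0.004], [0.7685, 0.3259, 0.004], [0.7547, 0.1805, 0.004], [0.5371, 0.2016, 0.004]] [0.65290188 0.26436898 0.004     ]
0.21844182046353755 -6.159007645396108
0.21859384268140641 -5.542892422142613
0.14843435568782315 -5.4666486201485185
0.1460857613331835 -5.400845339764047
```

step_arm([
  [0, 0, -0.6],
  [0, 0, -0.6],
  [0, 0, -0.6],
  [0, 0, -0.6],
  [0, 0, -0.3],
  [0.02, 0, -0.2],
  [0, 0, 0],
], twist=[0, 0, 0, 0, 0, 0, 0])

```text
time_s: 2.52
position: [0.4473, 0.2789, 0.0447]
ee_rot: [0.708, 0.707, -0.0, -0.0]
wrist_force: [0.5, 0.7, 0.1]
gripper_width: 0.755
gripper_force: 0.0
```

step_arm([
  [0, 0, 0],
  [0, 0, 0],
  [0, 0, 0],
  [0, 0, 0],
  [0, 0, 0],
  [0, 0, 0],
  [0, 0, 0],
  [0, 0, 0],
], twist=[0, 0, 0, 0, 0, 0, 0, 0], grip=20)

```text
time_s: 3.52
position: [0.4472, 0.2789, 0.0448]
ee_rot: [0.708, 0.707, 0.0, 0.0]
wrist_force: [-0.7, -0.1, 1.8]
gripper_width: 0.341
gripper_force: 30.0
```

Gripped at 31.7 mm. Now I'll lift it and carry it to the caddy.

step_arm([
  [0, 0, 0.4],
  [0, 0, 0.7],
  [-0.2, -0.2, 0.8],
  [-0.2, -0.7, 0.7],
  [0, -0.9, 0],
  [0, -0.9, 0],
  [0, -0.9, 0],
  [0, -0.9, 0],
  [0, -0.9, 0],
  [0, -0.9, 0],
], twist=[0, 0, 0, 0, 0, 0, 0, 0, 0, 0])

```text
time_s: 4.78
position: [0.4227, -0.1008, 0.2006]
ee_rot: [0.708, 0.707, 0.0, 0.0]
wrist_force: [1.8, 0.3, -0.7]
gripper_width: 0.338
gripper_force: 30.0
```

step_arm([
  [0, -0.9, 0],
  [0, -0.9, 0],
  [0, -0.7, 0],
  [0.2, -0.4, 0],
  [0.4, -0.2, 0],
  [0.4, -0.1, 0],
  [0.4, -0.1, 0],
  [0.3, 0, 0],
  [0, 0, 0],
  [0, 0, 0],
], twist=[0, 0, 0, 0, 0, 0, 0, 0, 0, 0])

```text
time_s: 6.02
position: [0.5247, -0.2969, 0.2006]
ee_rot: [0.708, 0.707, -0.0, -0.0]
wrist_force: [-0.4, 0.7, -1.2]
gripper_width: 0.341
gripper_force: 30.0
```

Run:
```python
from h import *
o,s=snap('wrist','w2');print(o['position'],o['joint_positions'])
```

```text
[ 0.52471957 -0.29686294  0.20064402] [-5.57125628e-01 -3.50359799e-02  1.62620089e+00 -8.62854585e-05
  1.55067300e+00 -5.55886159e-01]
```

View pics/w2.png

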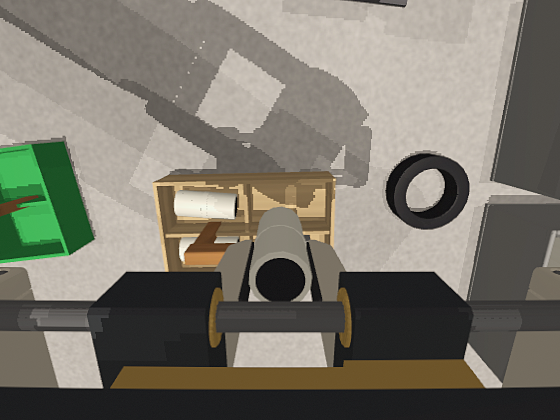

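The wrist view shows the coupling held over the caddy. The +y rim runs from (154,183) to (335,173), and the empty cell spans about (248-333, 180-230).

Run:
```python
from h import *
p=px2w('w2',[(154,183),(335,173)],.05);print(p.round(4));d=p[1]-p[0];print(np.linalg.norm(d),np.degrees(np.arctan2(d[1],d[0])))
u=d/np.linalg.norm(d);n=np.array([-u[1],u[0],0]);c=p.mean(0)-n*.065;print('centre',c,'cell',c+u*.049+n*.033)
```

```text
[[ 0.3893 -0.283   0.05  ]
 [ 0.5857 -0.2724  0.05  ]]
0.19668850263499418 3.075526970994029
centre [ 0.49094311 -0.34258404  0.05      ] cell [ 0.538102  -0.3070026  0.05     ]
```

step_arm([
  [0.1, -0.11, 0],
  [0.09, -0.11, 0],
  [0, 0, -0.6],
  [0, 0, -0.6],
  [0, 0, -0.5],
  [0, 0, -0.3],
  [0, 0, -0.25],
  [0, 0, -0.15],
  [0, 0, -0.1],
  [0, 0, 0],
], twist=[0, 0, 0, 0, 0, 0, 0, 0, 0, 0])

```text
time_s: 7.32
position: [0.5366, -0.3103, 0.0507]
ee_rot: [0.708, 0.707, -0.0, 0.0]
wrist_force: [0.3, 0.8, -0.6]
gripper_width: 0.341
gripper_force: 30.0
```

step_arm([
  [0, 0, -0.02],
  [0, 0, 0],
], twist=[0, 0])

```text
time_s: 7.58
position: [0.5367, -0.3104, 0.0498]
ee_rot: [0.708, 0.707, 0.0, 0.0]
wrist_force: [0.1, 0.1, -1.3]
gripper_width: 0.338
gripper_force: 30.0
```

step_arm([
  [0, 0, -0.01],
  [0, 0, 0],
  [0, 0, 0],
  [0, 0, 0],
  [0, 0, 0],
], twist=[0, 0, 0, 0, 0], grip=48)

```text
time_s: 8.2
position: [0.5365, -0.3103, 0.0488]
ee_rot: [0.708, 0.707, -0.0, -0.0]
wrist_force: [-0.8, 0.1, 0.2]
gripper_width: 0.517
gripper_force: 0.0
```

step_arm([
  [0, 0, 0.1],
  [0, 0, 0.3],
  [0, 0, 0.6],
  [0, 0, 0.7],
  [0, 0, 0.8],
  [-0.2, -0.1, 0.5],
  [-0.2, -0.1, 0],
  [-0.2, -0.2, 0],
  [-0.1, -0.1, 0],
  [-0.1, -0.1, 0],
], twist=[0, 0, 0, 0, 0, 1, 1, 1, 1, 1])

```text
time_s: 9.45
position: [0.4882, -0.3465, 0.2305]
ee_rot: [0.499, 0.867, -0.0, 0.001]
wrist_force: [0.3, -0.9, -0.5]
gripper_width: 0.512
gripper_force: 0.0
```

step_arm([
  [0, 0, 0],
  [0, 0, 0],
  [0, 0, 0],
  [0, 0, 0],
  [0, 0, 0],
  [0, 0, 0],
  [0, 0, 0],
  [0, 0, 0],
  [0, 0, 0],
  [0, 0, 0],
], twist=[1, 1, 1, 1, 1, 1, 1, 1, 1, 1])

```text
time_s: 10.7
position: [0.4885, -0.3462, 0.2304]
ee_rot: [-0.001, 1.0, -0.0, 0.001]
wrist_force: [0.8, 0.2, 0.0]
gripper_width: 0.517
gripper_force: 0.0
```

Run:
```python
from h import *
o,s=snap('wrist','w3');print(o['position'],o['ee_rot'],o['joint_positions'])
a,_=snap('top','t1')
im=s['frame'].copy();t=load('t1')[1]['frame'][140:240,340:430]
im2=np.zeros((420,800,3),np.uint8);im2[:,:560]=im;im2[:266,560:]=cv2.resize(t,(240,266),interpolation=cv2.INTER_CUBIC);cv2.imwrite('pics/w3b.png',im2)
```

```text
[ 0.48853006 -0.34624151  0.2304348 ] [-1.05907141e-03  9.99999233e-01 -3.89869441e-04  5.10784788e-04] [-6.59173087e-01 -5.33135684e-02  1.59587422e+00  1.06560783e-05
  1.59774690e+00 -2.23208726e+00]
```

View pics/w3b.png

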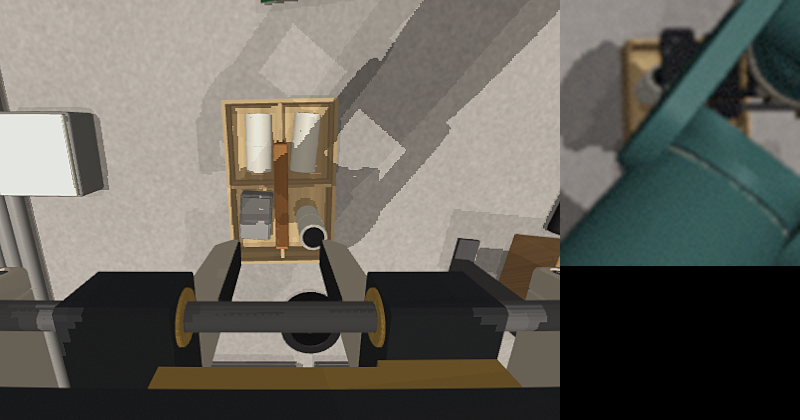

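The coupling stands upright in the empty cell at (313,237). The handle's top runs from (280,143) to (281,248), and the near rim corners are at (222,100) and (337,98).

Run:
```python
from h import *
h=px2w('w3',[(280.5,143.5),(282,247.5)],.107);d=h[1]-h[0];print(h.round(4),h.mean(0),np.linalg.norm(d),np.degrees(np.arctan2(d[1],d[0])))
q=px2w('w3',[(222,100),(337,98)],.05);d=q[1]-q[0];print(q.round(4),q.mean(0),np.linalg.norm(d),np.degrees(np.arctan2(d[1],d[0]))-90)
```

```text
[[ 0.4327 -0.3457  0.107 ]
 [ 0.5406 -0.3439  0.107 ]] [ 0.48664641 -0.34481586  0.107     ] 0.10791478600538387 0.9886205918365059
[[ 0.3896 -0.4103  0.05  ]
 [ 0.3873 -0.2835  0.05  ]] [ 0.38846836 -0.34692007  0.05      ] 0.12684197007263084 1.0469879065390018
```

step_arm([
  [-0.025, 0.02, -0.4],
  [0, 0, -0.6],
  [0, 0, -0.6],
  [0, 0, -0.5],
  [0, 0, -0.3],
  [0, 0, -0.17],
  [0, 0, 0],
], twist=[0.15, 0, 0, 0, 0, 0, 0])

```text
time_s: 11.68
position: [0.4871, -0.3451, 0.0749]
ee_rot: [-0.007, 1.0, 0.0, -0.0]
wrist_force: [1.3, -0.1, -0.1]
gripper_width: 0.518
gripper_force: 0.0
```

step_arm([
  [0, 0, 0],
  [0, 0, 0],
  [0, 0, 0],
  [0, 0, 0],
  [0, 0, 0],
  [0, 0, 0],
  [0, 0, 0],
  [0, 0, 0],
], twist=[0, 0, 0, 0, 0, 0, 0, 0], grip=5)

```text
time_s: 12.68
position: [0.4871, -0.345, 0.0748]
ee_rot: [-0.007, 1.0, 0.0, 0.0]
wrist_force: [-0.7, 2.9, 5.6]
gripper_width: 0.149
gripper_force: 30.0
```

step_arm([
  [0, 0, 0.05],
  [0, 0, 0.1],
  [0, 0, 0.2],
  [0, 0, 0.3],
  [0, 0, 0.2],
  [0, 0, 0.1],
  [0, 0, 0],
  [0, 0, 0],
], twist=[0, 0, 0, 0, 0, 0, 0, 0])

```text
time_s: 13.68
position: [0.4868, -0.3449, 0.131]
ee_rot: [-0.007, 1.0, 0.0, -0.0]
wrist_force: [0.0, 0.5, -5.9]
gripper_width: 0.152
gripper_force: 30.0
```

It's lifted: the load reads 5.9 N, which fits about 0.65 kg, and the 14 mm grip fits the bar. I'll carry it back and left, clear of the shelf and carton.

step_arm([
  [-0.05, 0, 0.1],
  [-0.15, 0, 0.2],
  [-0.25, 0.05, 0.2],
  [-0.3, 0.1, 0.15],
  [-0.3, 0.2, 0.1],
  [-0.2, 0.3, 0],
  [-0.12, 0.4, 0],
  [-0.05, 0.5, 0],
  [0, 0.5, 0],
  [0, 0.5, 0],
], twist=[0, 0, 0, 0, 0, 0, 0, 0, 0, 0])

```text
time_s: 14.92
position: [0.401, -0.1912, 0.1775]
ee_rot: [-0.007, 1.0, -0.0, 0.001]
wrist_force: [1.0, 0.1, -6.1]
gripper_width: 0.146
gripper_force: 30.0
```

step_arm([
  [0, 0.5, 0],
  [0, 0.5, 0],
  [0, 0.5, 0],
  [0, 0.5, 0],
  [0, 0.5, 0],
  [0, 0.5, 0],
  [0, 0.5, 0],
  [0, 0.5, 0],
  [0, 0.5, 0],
  [0, 0.5, 0],
], twist=[0, 0, 0, 0, 0, 0, 0, 0, 0, 0])

```text
time_s: 16.18
position: [0.4012, 0.1085, 0.1775]
ee_rot: [-0.007, 1.0, 0.0, 0.001]
wrist_force: [0.3, -1.0, -5.4]
gripper_width: 0.151
gripper_force: 30.0
```

step_arm([
  [0, 0.5, 0],
  [0, 0.5, 0],
  [0, 0.5, 0],
  [0, 0.4, 0],
  [0, 0.3, 0],
  [0, 0.2, 0],
  [0, 0.1, 0],
  [0, 0, 0],
  [0, 0, 0],
  [0, 0, 0],
], twist=[0, 0, 0, 0, -0.2, -0.3, -0.3, -0.28, 0, 0])

```text
time_s: 17.42
position: [0.4018, 0.2575, 0.1769]
ee_rot: [0.049, 0.999, 0.0, 0.0]
wrist_force: [-0.2, -0.6, -6.5]
gripper_width: 0.151
gripper_force: 30.0
```

step_arm([
  [0.05, 0, -0.1],
  [0.15, 0.04, -0.2],
  [0.25, 0.04, -0.3],
  [0.3, 0.04, -0.3],
  [0.3, 0.04, -0.2],
  [0.3, 0.04, -0.1],
  [0.25, 0.04, 0],
  [0.2, 0.04, 0],
  [0.1, 0, 0],
  [0, 0, 0],
], twist=[0, 0, 0, 0, 0, 0, 0, 0, 0, 0])

```text
time_s: 18.68
position: [0.516, 0.2747, 0.1047]
ee_rot: [0.049, 0.999, 0.0, 0.0]
wrist_force: [-0.1, 0.5, -6.0]
gripper_width: 0.148
gripper_force: 30.0
```

Run:
```python
from h import *
o,s=snap('scene','s2');print(o['position'],o['wrist_force']);o,t=snap('top','t2');snap('wrist','w4')
A=cv2.resize(s['frame'][170:350,220:440],None,fx=1.8,fy=1.8,interpolation=cv2.INTER_CUBIC)
B=cv2.resize(t['frame'][60:240,80:270],None,fx=2,fy=2,interpolation=cv2.INTER_CUBIC)
im=np.zeros((370,790,3),np.uint8);im[:A.shape[0],:A.shape[1]]=A;im[:B.shape[0],400:400+B.shape[1]]=B
cv2.imwrite('pics/m2.png',im)
```

```text
[0.51599537 0.27472431 0.10474585] [-0.10616729  0.53264547 -5.99063339]
```

View pics/m2.png

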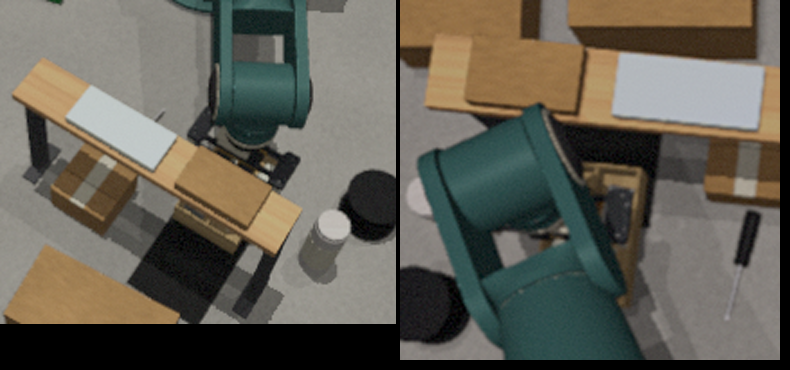

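Run:
```python
from h import *
print('target',220+258/1.8,170+93/1.8)
for z in(.3,.35,.4,.45,.5):print(z,w2px('s2',[(.516,.2747,z)])[0].round(1), w2px('t2',[(.516,.2747,z)])[0].round(1),'yoke tip',px2w('t2',[(80+145/2,60+104/2)],z)[0].round(3),px2w('s2',[(220+250/1.8,170+132/1.8)],z)[0].round(3))
```

```text
target 363.33333333333337 221.66666666666666
0.3 [357.9 240.6] [147.5 158.1] yoke tip [0.628 0.267 0.3  ] [0.523 0.281 0.3  ]
0.35 [360.4 232.3] [140.3 153.2] yoke tip [0.611 0.251 0.35 ] [0.552 0.285 0.35 ]
0.4 [363.  223.5] [132.4 147.7] yoke tip [0.594 0.235 0.4  ] [0.58 0.29 0.4 ]
0.45 [365.8 214.2] [123.5 141.6] yoke tip [0.578 0.219 0.45 ] [0.609 0.294 0.45 ]
0.5 [368.8 204.3] [113.6 134.8] yoke tip [0.561 0.203 0.5  ] [0.638 0.299 0.5  ]
```

The caddy is held level in front of the mat. The wrist yoke has a radius of about 0.067 m and sits about 0.305 m above the TCP, so the TCP must stay at x ≤ 0.54 here. I'll set it down at the mat's front, then slide it in with the back of one opened finger. With the closing line along the mat the finger reaches 64 mm ahead of the TCP, so the wrist stays clear of the shelf.

step_arm([
  [0.1, 0, -0.1],
  [0.15, 0, -0.1],
  [0.1, 0, -0.1],
  [0, 0, -0.08],
  [0, 0, -0.04],
  [0, 0, -0.02],
  [0, 0, 0],
], twist=[0, 0, 0, 0, 0, 0, 0])

```text
time_s: 19.7
position: [0.5368, 0.2747, 0.0789]
ee_rot: [0.049, 0.999, 0.0, 0.0]
wrist_force: [-2.7, -3.2, 1.0]
gripper_width: 0.149
gripper_force: 30.0
```

step_arm([
  [0, 0, 0],
  [0, 0, 0],
  [0, 0, 0],
  [0, 0, 0],
  [0, 0, 0],
  [0, 0, 0.2],
  [0, 0, 0.5],
  [0, 0, 0.7],
  [0, 0, 0.6],
  [-0.3, 0, 0.2],
], twist=[0, 0, 0, 0, 0, 0, 0, 0, 0, 0], grip=45)

```text
time_s: 20.95
position: [0.5197, 0.2749, 0.2137]
ee_rot: [0.05, 0.999, 0.001, 0.002]
wrist_force: [0.6, 0.6, -1.5]
gripper_width: 0.48
gripper_force: 0.0
```

step_arm([
  [-0.5, 0, 0],
  [-0.5, 0, 0],
  [-0.5, 0.05, 0],
  [-0.4, 0.05, 0],
  [-0.4, 0.05, 0],
  [-0.3, 0.05, 0],
  [-0.2, 0, 0],
  [-0.1, 0, 0],
  [0, 0, 0],
  [0, 0, 0],
], twist=[-1, -1, -1, -1, -1, -1, -1, -1, -1, -1], grip=93)

```text
time_s: 22.2
position: [0.3448, 0.2867, 0.2113]
ee_rot: [0.544, 0.839, 0.001, 0.0]
wrist_force: [-0.2, -0.4, 0.4]
gripper_width: 1.001
gripper_force: 0.0
```

step_arm([
  [0, 0, 0],
  [0, 0, 0],
  [0, 0, 0],
  [0, 0, 0],
  [0, 0, 0],
  [0, 0, 0],
], twist=[-1, -1, -1, -1, -1, 0])

```text
time_s: 22.95
position: [0.3448, 0.2867, 0.2111]
ee_rot: [0.741, 0.672, 0.0, 0.0]
wrist_force: [-0.8, -0.9, 0.1]
gripper_width: 0.999
gripper_force: 0.0
```

Run:
```python
from h import *
o,s=snap('wrist','w5');print(o['position'],o['ee_rot'],o['joint_positions'],o['gripper_width'])
```

```text
[0.34484789 0.28671922 0.21105292] [7.40957703e-01 6.71551558e-01 4.29294009e-04 4.51441049e-05] [ 6.36730679e-01 -3.93425120e-01  1.91177390e+00 -4.49840321e-06
  1.62238056e+00  7.34925011e-01] 0.9994818732057685
```

View pics/w5.png

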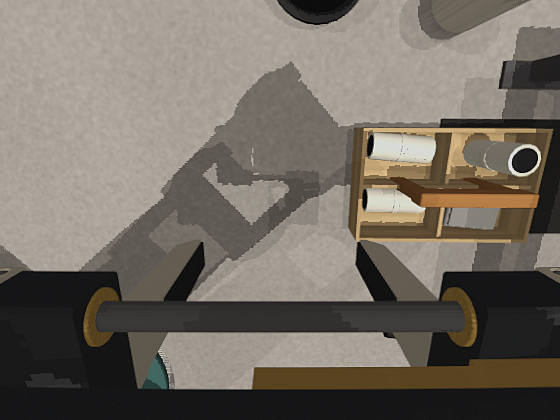

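The caddy rests on the front of the mat with all four fittings in it and the coupling upright at (524,160). Its front-rim corners are at (361,128) and (350,240), and the far ones at (550,129) and (527,242).

Run:
```python
from h import *
q=px2w('w5',[(361,128),(350,240),(550,129),(527,242)],[.05,.05,.055,.055]);print(q.round(4).tolist(),q.mean(0))
for a,b,k in((1,0,90),(0,2,0),(1,3,0),(3,2,90)):d=q[b]-q[a];print(np.linalg.norm(d).round(4),(np.degrees(np.arctan2(d[1],d[0]))-k).round(2))
```

```text
[[0.4399, 0.3492, 0.05], [0.4238, 0.2216, 0.05], [0.6404, 0.3295, 0.055], [0.6325, 0.1999, 0.055]] [0.53413537 0.27503468 0.0525    ]
0.1286 -7.17
0.2016 -5.63
0.2098 -5.94
0.1298 -3.5
```

step_arm([
  [0, 0.1, -0.5],
  [0, 0, -0.7],
  [0, 0, -0.7],
  [0, 0, -0.6],
  [0, 0, -0.4],
  [0, 0, -0.2],
  [0, 0, -0.05],
  [0, 0, 0],
], twist=[0, 0, 0, 0, 0, 0, 0, 0])

```text
time_s: 24.0
position: [0.3452, 0.293, 0.0221]
ee_rot: [0.741, 0.672, 0.0, 0.0]
wrist_force: [0.3, -0.0, 0.2]
gripper_width: 1.002
gripper_force: 0.0
```

step_arm([
  [0.1, -0.01, 0],
  [0.1, -0.01, 0],
  [0.1, -0.01, 0],
  [0.05, 0, 0],
  [0.05, -0.01, 0],
  [0.05, 0, 0],
  [0.05, -0.01, 0],
  [0.05, 0, 0],
], twist=[0, 0, 0, 0, 0, 0, 0, 0])

```text
time_s: 25.0
position: [0.3775, 0.2898, 0.0213]
ee_rot: [0.741, 0.671, -0.0, -0.0]
wrist_force: [-7.3, 0.1, 3.3]
gripper_width: 0.997
gripper_force: 3.6
```

Contact made at about 7 N. I'll keep pushing along the mat's axis.

step_arm([
  [0.1, -0.01, 0],
  [0.1, -0.01, 0],
  [0.1, -0.01, 0],
  [0.1, -0.01, 0],
  [0.1, -0.01, 0],
  [0.1, -0.01, 0],
  [0.1, -0.01, 0],
  [0.05, 0, 0],
  [0, 0, 0],
], twist=[0, 0, 0, 0, 0, 0, 0, 0, 0])

```text
time_s: 26.12
position: [0.423, 0.2858, 0.0218]
ee_rot: [0.741, 0.671, 0.0, -0.0]
wrist_force: [0.3, 0.1, 0.7]
gripper_width: 1.001
gripper_force: 0.0
```

```bash
cat > det.py <<'E'
from h import *
from scipy.optimize import least_squares
import sys
# fit caddy pose by reprojecting the rim on wood-coloured mask: front rim line + side rims
f=sys.argv[1]; snap('wrist',f); im=load(f)[1]['frame']
b,g,rr=[im[...,i].astype(int) for i in range(3)]
m=((rr-b>35)&(rr>90)&(g>rr*0.62)).astype(np.uint8)
m[260:]=0
n,l,st,ce=cv2.connectedComponentsWithStats(m,connectivity=8)
for i in np.argsort(-st[1:,4])[:3]+1: print(st[i])
for y in range(100,260,10):
    x=np.where(m[y])[0]
    if len(x): print(y,x[:1],x[-1:],len(x))
E
python3 det.py w6
```

```text
[  375   142   185   118 12979]
[459 242  12   8  35]
[492 250   1   1   1]
150 [384] [559] 176
160 [383] [559] 79
170 [382] [428] 47
180 [381] [426] 46
190 [380] [425] 46
200 [379] [423] 45
210 [378] [559] 64
220 [377] [559] 183
230 [376] [559] 184
240 [375] [559] 185
250 [390] [559] 139
```

Run:
```python
from h import *
o=load('w6')[0];p=o['position']
for z in(.002,.053):
    q=px2w('w6',[(384,150),(375,240)],z);d=q[0]-q[1];print(z,q.round(4).tolist(),np.degrees(np.arctan2(d[1],d[0]))-90)
u=np.array([.9954,-.0958]);n=np.array([.0958,.9954])
print('along from TCP',[(x[:2]-p[:2])@u for x in q])
im=load('w6')[1]['frame']
for x in (450,500): print(x,[tuple(int(v) for v in im[y,x]) for y in list(range(136,156,2))],'|',[tuple(int(v) for v in im[y,x]) for y in range(244,266,2)])
```

```text
0.002 [[0.4945, 0.3397, 0.002], [0.4883, 0.2802, 0.002]] -5.940272832109727
0.053 [[0.4772, 0.3459, 0.053], [0.4727, 0.3028, 0.053]] -5.940272832109741
along from TCP [np.float64(0.048160261303760526), np.float64(0.04782506516126321)]
450 [(123, 129, 136), (122, 128, 136), (120, 128, 134), (93, 108, 120), (59, 87, 108), (67, 95, 117), (51, 72, 91), (144, 194, 226), (142, 192, 223), (142, 192, 223)] | [(59, 84, 103), (59, 84, 103), (59, 85, 103), (63, 91, 111), (66, 95, 114), (64, 91, 112), (65, 92, 113), (65, 93, 115), (65, 93, 115), (62, 88, 107), (57, 82, 101)]
500 [(33, 35, 37), (31, 34, 36), (31, 33, 34), (43, 57, 68), (60, 87, 108), (67, 93, 115), (53, 75, 95), (140, 192, 221), (141, 193, 221), (141, 193, 221)] | [(61, 84, 104), (61, 85, 106), (60, 85, 104), (64, 91, 113), (57, 85, 107), (30, 59, 89), (33, 60, 90), (33, 59, 89), (31, 58, 87), (31, 58, 86), (32, 59, 89)]
```

The front wall's foot is seen 65 mm ahead of the TCP, as expected, and its yaw of -5.9° is unchanged. I have 66 mm left to push.

step_arm([
  [0.1, -0.01, 0],
  [0.1, -0.01, 0],
  [0.1, -0.01, 0],
  [0.1, -0.01, 0],
  [0.1, -0.01, 0],
  [0.1, -0.01, 0],
  [0.1, -0.01, 0],
  [0.1, -0.01, 0],
  [0.05, -0.01, 0],
  [0, 0, 0],
], twist=[0, 0, 0, 0, 0, 0, 0, 0, 0, 0])

```text
time_s: 27.42
position: [0.474, 0.2801, 0.0213]
ee_rot: [0.741, 0.671, -0.0, -0.0]
wrist_force: [-3.1, 0.3, 2.7]
gripper_width: 0.998
gripper_force: 2.0
```

```bash
python3 det.py w7
python3 - <<'E'
from h import *
o,s=load('w7');b,g,r_=[s['frame'][...,i].astype(int) for i in range(3)]
m=((r_-b>35)&(r_>90)&(g>r_*.62))
P=[(np.where(m[y,370:])[0][0]+370,y) for y in range(160,236,4)]
q=px2w('w7',P,.006);k=np.polyfit(q[:,1],q[:,0],1);print('yaw',-np.degrees(np.arctan(k[0])),q[0],q[-1],o['position'])
# +y rim edge
for x in range(420,560,20):
    c=s['frame'][110:190,x].astype(int);print(x,[int(v) for v in (c[:,2]-c[:,0])[::4]])
E
```

```text
[  374   142   186   118 13266]
[456 241  14  10  65]
150 [382] [559] 178
160 [381] [559] 72
170 [380] [425] 46
180 [379] [424] 46
190 [378] [422] 45
200 [377] [421] 45
210 [377] [559] 72
220 [376] [559] 184
230 [375] [559] 185
240 [374] [559] 161
250 [390] [559] 140
yaw -5.265086530068871 [0.54206959 0.32875687 0.006     ] [0.53792197 0.28219793 0.006     ] [0.47399091 0.28014609 0.02126649]
420 [17, 17, 18, 19, 7, 7, 3, 6, 45, 50, 82, 80, 80, 79, 78, 79, 78, 78, 79, 78]
440 [18, 18, 17, 18, 3, 5, 1, 2, 44, 49, 82, 81, 22, 22, 21, 14, 8, 14, 22, 22]
460 [17, 18, 18, 18, 5, 6, 3, 2, 44, 49, 82, 82, 23, 22, 23, 19, 13, 6, 4, 21]
480 [17, 18, 17, 18, 8, 4, 4, 1, 44, 49, 80, 80, 26, 23, 23, 23, 22, 23, 24, 21]
500 [17, 16, 18, 17, 8, 7, 2, 3, 42, 48, 81, 78, 22, 23, 23, 23, 22, 24, 23, 22]
520 [15, 13, 13, 14, 4, 6, 4, 1, 51, 48, 79, 79, 62, 20, 22, 23, 23, 23, 23, 23]
540 [14, 12, 14, 15, 3, 0, 3, 2, 51, 49, 79, 79, 60, 16, 22, 23, 23, 23, 24, 23]
```

step_arm([
  [0.08, -0.01, 0],
  [0.08, -0.01, 0],
  [0.06, 0, 0],
  [0.03, 0, 0],
  [0, 0, 0],
], twist=[0, 0, 0, 0, 0])

```text
time_s: 28.1
position: [0.4888, 0.2789, 0.0213]
ee_rot: [0.741, 0.671, -0.0, -0.0]
wrist_force: [-6.3, 0.3, 5.4]
gripper_width: 0.999
gripper_force: 2.9
```

step_arm([
  [-0.1, 0.01, 0],
  [-0.2, 0.02, 0],
  [-0.4, 0.04, 0],
  [-0.6, 0.06, 0],
  [-0.6, 0.06, 0.2],
  [-0.3, 0, 0.6],
  [0, 0, 0.6],
  [0, 0, 0.6],
  [0, 0, 0.6],
  [0, 0, 0.3],
], twist=[0, 0, 0, 0, 0, 0, 0, 0, 0, 0])

```text
time_s: 29.35
position: [0.3566, 0.2905, 0.1968]
ee_rot: [0.741, 0.671, 0.001, 0.0]
wrist_force: [0.7, 0.2, -0.1]
gripper_width: 1.002
gripper_force: 0.0
```

Run:
```python
from h import *
o,w=snap('wrist','w8');print(o['position']);_,s=snap('scene','s3');snap('top','t3')
A=cv2.resize(w['frame'][40:300,300:560],None,fx=1.7,fy=1.7,interpolation=cv2.INTER_CUBIC)
B=cv2.resize(s['frame'][230:370,280:410],None,fx=2.7,fy=2.7,interpolation=cv2.INTER_CUBIC)
im=np.zeros((442,800,3),np.uint8);im[:A.shape[0],:A.shape[1]]=A;im[:B.shape[0],446:446+B.shape[1]]=B[:,:354]
cv2.imwrite('pics/m3.png',im)
```

```text
[0.35664027 0.29048158 0.19684474]
```

View pics/m3.png

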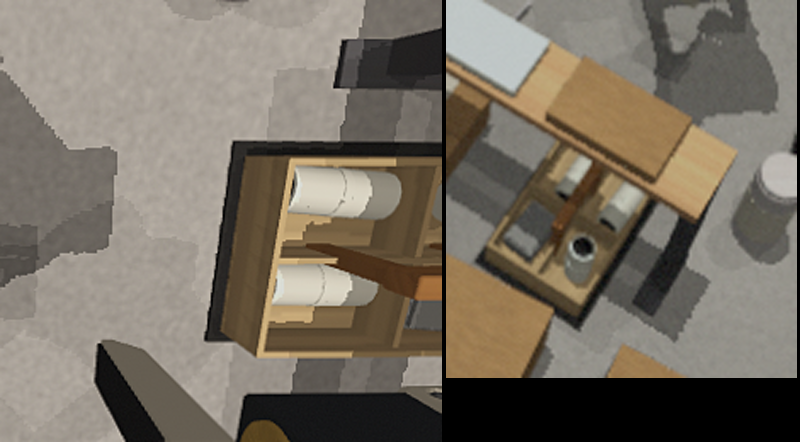

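The final view shows the caddy on the mat with all four fittings in it and the coupling upright. The mat's front corner is at (234,142) in the crop and the caddy's foot corner at (246,157). I'll check the margins in numbers; they should be 10 mm each.

Run:
```python
from h import *
c=lambda P:[((a+.5)/1.7-.5+300,(b+.5)/1.7-.5+40) for a,b in P]
m=px2w('w8',c([(234,142),(206,340)]),.004);k=px2w('w8',c([(246,157),(221,330)]),.004)
print('mat',m.round(4).tolist(),'foot',k.round(4).tolist())
e=m[0]-m[1];print('mat yaw',np.degrees(np.arctan2(e[1],e[0]))-90);e2=k[0]-k[1];print('caddy yaw',np.degrees(np.arctan2(e2[1],e2[0]))-90)
for a in(-5.5,):
    u=np.array([np.cos(np.radians(a)),np.sin(np.radians(a))]);n=np.array([-u[1],u[0]])
    print('front gap',(k[0]-m[0])[:2]@u,(k[1]-m[1])[:2]@u,'left gap',(m[0]-k[0])[:2]@n,'mat w',np.linalg.norm(e))
c2=lambda P:[((a-446+.5)/2.7-.5+280,(b+.5)/2.7-.5+230) for a,b in P]
# scene: back corners: mat back (-y) ~(480,257), back(+y) ~(580,325); caddy foot (490,255),(576,315)
M=px2w('s3',c2([(478,259),(579,327)]),.004);K=px2w('s3',c2([(487,258),(577,317)]),.004);print(M.round(4).tolist(),K.round(4).tolist(),(M-K)[:,:2]@u,(M-K)[:,:2]@n)
```

```text
mat [[0.5501, 0.3484, 0.004], [0.5353, 0.2025, 0.004]] foot [[0.5589, 0.3375, 0.004], [0.5466, 0.2096, 0.004]]
mat yaw -5.789656987511933
caddy yaw -5.533618390839962
front gap 0.009843867239747771 0.010509960615505352 left gap 0.010047996475897165 mat w 0.14666705991881546
[[0.7452, 0.182, 0.004], [0.762, 0.326, 0.004]] [[0.7388, 0.1911, 0.004], [0.7523, 0.3188, 0.004]] [0.00723251 0.00902792] [-0.00845374  0.00807657]
```

Front gaps are 9.8 and 10.5 mm, the left gap is 10.0 mm, and the yaw matches within 0.3°. The arm is clear of everything, so I'm handing in.

```bash
python3 -c "
from plant import r
print(r.close_job())"
```

```text
the job is handed in; nothing more can be done
None
```

The job is handed in: the caddy stands centred on the mat and in line with it, to within about 1 mm and 0.3° by my last measurement, with all four fittings in it; I set it down at the mat's front edge and pushed it the last 115 mm or so, because the wrist does not fit under the shelf.

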